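Open, pack and close the pinned reagent carrier

TASK

Swing the keeper of the metal reagent carrier open, take off the cover plate by its handle and lay it flat on free worktop. Stand all the reagent things that are there (up to two brown stain bottles, the small red box within reach, the grey tube block and the white-lidded jar) upright in one row in the carrier, then lower the cover level and gently over both pins until it lies flat on the uprights, and swing the keeper fully shut over it. Leave the tape roll and the small oil bottle alone.

Things in the scene. Friction and masses are not known exactly. Their poses are not given: they have to be found in the camera images.
- carrier: fixed metal carrier: tray 62 x 290 mm, an upright at each end. Origin: underside centre, on the worktop; y along its length, z up. Floor 5 mm above the origin; long side walls (inner faces x = +-28 mm, 3 mm thick) to 19 mm. Uprights 30 mm (x) x 16 mm (y), inner faces y = +-129 mm: free floor 56 x 258 mm; flat tops at 80 mm, each with a pin in its middle (y = +-137 mm)
- pin_left (a point): tip of the steel pin on the carrier's +y upright, 98 mm above the worktop; the pin is 12 mm thick and 18 mm tall, its upper 8 mm tapering to 5 mm
- pin_right (a point): tip of the carrier's pin at its -y end
- cover: loose grey plate 64 x 302 x 6 mm, 0.3 kg, at first seated on the carrier. Origin: underside centre; y along its length, z up. Through holes 14 mm wide at y = +-137 mm on the middle line (fits either way round). Black bridge handle on its middle: bar 14 mm thick (x), 90 mm long (y), 22 to 38 mm above the origin, on a leg at each end. Seated, its origin is 80 mm above the carrier's
- cover_grip (a point): middle of the cover's handle bar, 30 mm above the cover's origin
- keeper (a joint): angle of the keeper, a steel arm that swings level about an upright post beyond the carrier's +y upright: 0 (its stop) = shut, pointing along the carrier's -y over the end of the seated cover, which it locks in; grows as it swings open towards the carrier's -x side (clockwise from above), up to 2.4 rad. Clear of the cover from 1.4. Light friction (about 1 N at the knob); stays where left
- keeper_knob (a point): grip point of the round black knob that stands on the keeper's end: 16 mm thick, its top 12 mm above this point, the keeper's arm 12 mm below it; 55 mm from the pivot, 123 mm above the worktop
- keeper_pivot (a point): point on the keeper's vertical pivot axis, 175 mm from the carrier's origin along its +y, top of the pivot, 115 mm above the worktop
- bottle_a: small brown stain bottle with a white cap, round, 37 mm in diameter, 69 mm tall, standing; origin at the centre of its underside, z up. May be absent (None)
- bottle_b: a second bottle just like bottle_a. May be absent (None)
- carton: plain red box, solid, 45 mm (x) x 70 mm (y) x 45 mm tall; origin at the centre of its underside, z up. Fits the carrier only with its 70 mm side along the carrier. May be absent (None)
- block: grey tube block with four empty holes in its top, 52 x 52 mm (x, y; 56 x 56 mm over the lip round its top 4 mm), 34 mm tall; origin at the centre of its underside, z up. May be absent (None)
- jar: round whitish jar with a white screw lid, 44 mm in diameter, 62 mm tall; origin at the centre of its underside, z up. May be absent (None)
- tape: bystander: roll of tape lying flat near the front edge, 52 mm in diameter, 18 mm tall; origin at its underside
- oil: bystander: small oil bottle, 25 mm thick, 43 mm tall, at the right
Not all that is in view belongs to the job. Leave any purple look-alike of the bottle_a alone.

How it is judged:
On the way, in this order (a step that is already met when the one before it is completed fails the run):
1. the cover plate lies flat on the worktop, clear of the carrier (height (world z) of cover below 0.008 m and angle between cover's own z axis and vertical below 0.05 rad and horizontal distance between cover and carrier above 0.08 m), for 0.2 s.
2. every bottle, jar, box and block present stands in the carrier (x of bottle_a in the frame of carrier between -0.02 and 0.02 m and y of bottle_a in the frame of carrier between -0.113 and 0.113 m and z of bottle_a in the frame of carrier between 0.001 and 0.01 m and angle between each of bottle_a, bottle_b, carton, block, jar's own z axis and vertical below 0.15 rad and x of bottle_b in the frame of carrier between -0.02 and 0.02 m and y of bottle_b in the frame of carrier between -0.113 and 0.113 m and z of bottle_b in the frame of carrier between 0.001 and 0.01 m and x of carton in the frame of carrier between -0.02 and 0.02 m and y of carton in the frame of carrier between -0.096 and 0.096 m and z of carton in the frame of carrier between 0.001 and 0.01 m and x of block in the frame of carrier between -0.02 and 0.02 m and y of block in the frame of carrier between -0.106 and 0.106 m and z of block in the frame of carrier between 0.001 and 0.01 m and x of jar in the frame of carrier between -0.02 and 0.02 m and y of jar in the frame of carrier between -0.11 and 0.11 m and z of jar in the frame of carrier between 0.001 and 0.01 m), for 0.2 s.
3. the cover plate lies on both uprights with both pins through its holes (z of cover in the frame of carrier between 0.077 and 0.083 m and horizontal distance between cover and carrier below 0.005 m and angle between the y axis of cover and the y axis of carrier, either way round below 0.03 rad and angle between cover's own z axis and vertical below 0.025 rad), for 0.2 s.
4. the keeper is swung shut over the seated cover (all of step 3 and value of joint keeper below 0.15 rad), for 0.2 s.
At the end, for the whole second after the job is handed in: Each item present upright (0.15 rad) on the carrier's floor between walls and uprights (origin 1 to 10 mm above the carrier's); cover's origin 80 mm (+-3) above the carrier's, within 5 mm sideways, lengths aligned within 0.03 rad, level within 0.025 rad; keeper below 0.15 rad; all at rest (all of step 2 and all of step 4 and linear speed of each of bottle_a, bottle_b, carton, block, jar, cover below 0.02 m/s); the robot touches nothing.
It fails at once if the tape roll or the oil bottle was moved more than 3 cm (distance of any of tape, oil from where it was at the start of the episode above 0.03 m).
It fails at once if the cover was dropped or forced onto the carrier (over 60 N) (contact force between cover and carrier above 60 N).
Of bottle_a, bottle_b, carton, block, jar only 4 to 5 are there at a start; the rules pass over those that are not, and their reading is None.
At some moment in a run one of carton, block, cover may be knocked a few centimetres aside while the robot is not near it.
It also fails if it takes over 210 s, if anything falls off the work surface, if the arm or the gripper's body presses on something with over 40 N, if the wrist force passes 120 N, or if a joint passes its speed limit or range.

ROBOT

A 6-joint arm with a two-finger parallel gripper is mounted at the origin on a cart in front of the work surface, level with it; the furniture and walls round the work are solid. World frame = base frame: x ahead of the robot, y to its left, z up, the work surface at z = 0. Lengths are in m, angles in rad, forces in N, time in s.
With the tool pointing down it reaches from about 0.225 to 0.875 m from the base axis. Payload 3.4 kg.
Tool frame: the origin (TCP) lies midway between the tips of the shut fingers; the grasp point (between the pads) lies 19 mm behind it (manip.grasp_offset is the distance from the TCP to the grasp point, in m); x points along the fingers, y is the direction in which the jaws open and shut, and the axes are right-handed (so a half turn about x gives the same grasp; the last joint's range is limited). The gripper opens to 85 mm and grips with 20 to 120 N. Pads are 22 mm wide; open, the fingers measure 114 mm over their backs; the gripper's body (76 mm by 85 mm) begins 54 mm behind the grasp point. The pads swing forward as they close: fully open they stand 13 mm farther back than shut.
Start: joints at [0.988, 0.276, 1.505, -0, 1.361, -0.121], TCP at [0.256, 0.515, 0.231] pointing down, gripper open.
Joint ranges: [-2.89, 2.89], [-0.75, 2.08], [0.22, 2.7], [-1.18, 4.32], [0.11, 2.71], [-2.7, 2.7]. Speed limits (rad/s): [2.57, 2.57, 3.14, 3.14, 3.14, 3.14].

INTERFACE

Orientations are given as a unit quaternion [w, x, y, z].
In Python, from rig import manip gives the robot as it stands.
- The arm moves only by the shell command python3 -m creep 'ROWS' [OPENING] [FORCE]. ROWS is a JSON object of lists of equal length, an entry for each row: "delta_pos": the shift along the tool's x, y, z in cm, a list of three; "dr": the turn, a rotation vector about the tool's x, y, z in rad, a list of three. In form: {"delta_pos": [[dx, dy, dz], ...], "dr": [[rx, ry, rz], ...]}. A call has 1 to 10 rows; each row is the pose to reach, as a shift and turn from the pose commanded when the call began, along the tool's axes at that moment; what a row does not reach only later rows make up. A row lasts 1/10 s, in which the tool goes at most 50 mm and 8.59 degrees, less where a joint would pass 70% of its speed; a pose out of reach is approached as far as the arm can. A call with a gripper value outside its range is refused whole. OPENING is the opening, from -1 (shut) to 1 (fully open), set as the call begins (- or left out, the last holds). The fingers move at their own pace and stop on an object; FORCE is the grip in N (left out, the last holds). Time passes only in rows, so rows that repeat a pose let the fingers close. It gives the time, the measured TCP pose, the force and the opening at its end, in the units of the state.
- manip.get_state(): the state, without advancing time (a new reading comes with each control period).
- manip.get_image(name): name is "scene" or "top"; returns a dict with "pixels" (384x512x3 uint8, blue, green, red), "depth" (384x512 float32, m along the optical axis (not along the pixel's ray), 0 where there is no reading), "intrinsics" (3x3 intrinsics, pixels), "rvec" (rotation vector, rad) and "tvec" (3), from world to camera coordinates, as OpenCV has them. Camera axes: x right, y down, z forward; pixel columns grow to the right and rows downward; lengths in m; the calibration is good to about 2 mm. A picture is of the moment at which its call begins.
- manip.sign_off(): hands the job in, once; it reports no verdict.
The state is a dict: "clock": time; "qpos": joint angles; "qd": joint speeds; "effort": joint torques, N m; "position": TCP position; "ee_rot": TCP orientation; "contact_force": force on the tool from outside, world axes, zero at the start; "moment": the same for the moment, N m; "width": finger opening in m.
Only numpy, scipy, OpenCV 4.12 (cv2) and the standard library are available. Lean on these libraries where they do the work, as an engineer would, in place of code of your own. Each camera call takes 0.05 s, during which the arm holds its last target. There are 200 camera calls.

## Working session

There is one attempt and no reset: what is moved stays moved. The work goes in short steps, Python scripts to look and compute and a shell command to move; the robot and the scene stay as the last step left them, time stands still between calls to the robot, and variables do not carry over. Pictures are saved under pics/ and viewed, about 12 in all and at most 16, crops included, and the job is handed in when it is done.

```bash
ls; mkdir -p pics; cat > h.py <<'E'
import numpy as np, cv2
from rig import manip
from scipy.spatial.transform import Rotation as R
def shot(n, save=None):
    d=manip.get_image(n)
    if save: cv2.imwrite('pics/'+save, d['pixels'])
    return d
def world(d):
    K=d['intrinsics'];Rm=cv2.Rodrigues(np.array(d['rvec'],float))[0];t=np.array(d['tvec'],float)
    h,w=d['depth'].shape;u,v=np.meshgrid(np.arange(w),np.arange(h));z=d['depth']
    P=np.stack([(u-K[0][2])/K[0][0]*z,(v-K[1][2])/K[1][1]*z,z],-1)
    W=(P-t)@Rm; W[z==0]=np.nan
    return W
def proj(d,p):
    return cv2.projectPoints(np.array(p,float).reshape(-1,3),np.array(d['rvec'],float),np.array(d['tvec'],float),np.array(d['intrinsics'],float),None)[0].reshape(-1,2)
E
python3 - <<'E'
from h import *
s=manip.get_state();print({k:np.round(v,3).tolist() for k,v in s.items()})
for n in('scene','top'):
    d=shot(n,n+'0.png');print(n,np.array(d['intrinsics']).round(1).tolist(),np.round(d['rvec'],3),np.round(d['tvec'],3), (-cv2.Rodrigues(np.array(d['rvec'],float))[0].T@np.array(d['tvec'],float).ravel()).round(3))
    np.savez(n+'0.npz',**d)
a=cv2.imread('pics/scene0.png')
print(manip.grasp_offset, R.from_quat(np.roll(s['ee_rot'],-1)).as_matrix().round(3))
E
```

```text
pics
{'clock': 0.0, 'qpos': [0.988, 0.277, 1.506, 0.0, 1.361, -0.121], 'qd': [-0.001, 0.001, -0.0, -0.001, -0.001, 0.0], 'effort': [0.003, -41.677, -24.581, 0.0, 0.011, -0.0], 'position': [0.256, 0.514, 0.23], 'ee_rot': [0.688, 0.161, 0.689, -0.162], 'contact_force': [0.116, 0.054, -0.091], 'moment': [-0.04, 0.01, -0.009], 'width': 0.085}
scene [[373.8, 0.0, 259.4], [0.0, 373.8, 189.0], [0.0, 0.0, 1.0]] [ 2.088 -0.742  0.359] [-0.51   0.187  0.998] [-0.03  -0.875  0.725]
top [[384.0, 0.0, 255.5], [0.0, 384.0, 187.8], [0.0, 0.0, 1.0]] [ 2.131 -2.113  0.198] [-0.163  0.526  1.061] [ 0.32  -0.162  1.141]
0.0187 [[-0.001  0.446  0.895]
 [-0.002  0.895 -0.446]
 [-1.    -0.002 -0.   ]]
```

View pics/top0.png

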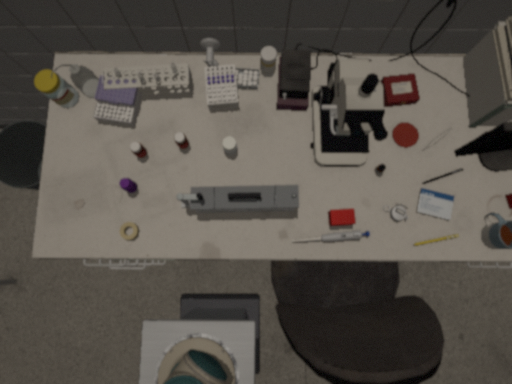

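View pics/scene0.png

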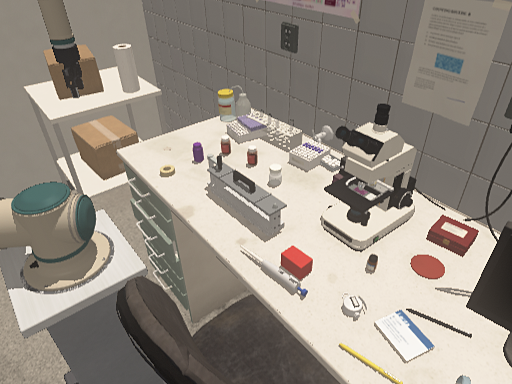

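The top view shows the carrier at about (243,197), with the keeper post at its left end. I see brown bottles at (138,149) and (181,140), and a purple look-alike at (128,185). The jar is at (230,144), with a white thing at (268,55). The red box is at (342,216), and a far red box is at (400,90). The tape is at (130,231) and the oil at (380,169). I see no obvious grey block yet, so I'll enlarge and measure.

```bash
python3 - <<'E'
from h import *
t=dict(np.load('top0.npz'));s=dict(np.load('scene0.npz'))
W=world(t);Ws=world(s)
for nm,(u,v) in dict(a=(137,148),b=(181,140),purple=(127,184),jar=(230,144),far=(268,53),red=(342,215),red2=(400,90),tape=(130,231),oil=(380,169),white=(248,78),rack=(222,85),handle=(243,196),cl=(200,198),cr=(290,197),knob=(186,197)).items(): print(nm,W[v,u].round(3))
A=t['pixels'][40:260,90:330];B=s['pixels'][100:290,140:340]
g=lambda I,f:np.clip(cv2.resize(I,None,fx=f,fy=f,interpolation=cv2.INTER_CUBIC).astype(float)*1.6,0,255).astype(np.uint8)
a=g(A,2.4);b=g(B,3)
cv2.imwrite('pics/c1.png',a);cv2.imwrite('pics/c2.png',b)
E
```

```text
a [0.637 0.184 0.073]
b [0.664 0.06  0.067]
purple [0.532 0.208 0.066]
jar [ 0.654 -0.083  0.065]
far [ 0.918 -0.192  0.109]
red [ 0.451 -0.408  0.043]
red2 [ 0.838 -0.599  0.038]
tape [ 0.404  0.212 -0.001]
oil [ 0.588 -0.524  0.041]
white [ 0.883 -0.132  0.022]
rack [ 0.846 -0.054  0.047]
handle [ 0.491 -0.125  0.119]
cl [ 0.483 -0.011  0.128]
cr [ 0.495 -0.255  0.088]
knob [0.488 0.03  0.112]
```

View pics/c1.png

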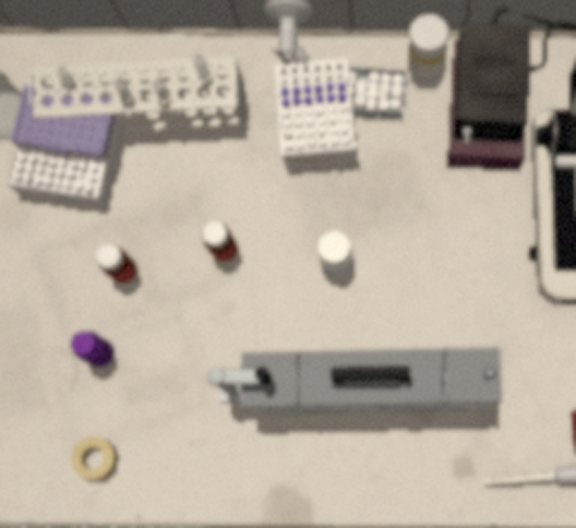

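View pics/c2.png

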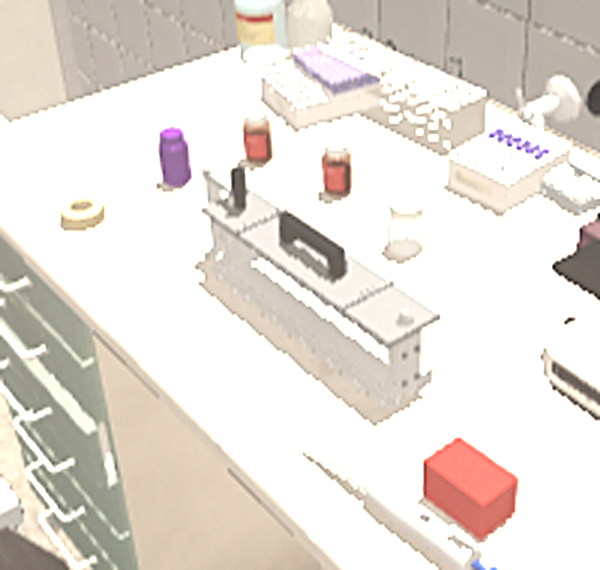

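No grey block is visible in either view, which fits 4 of the 5 things being present. The bottles are at top (138,149) and (181,140). The purple one at (128,185) is the look-alike. The small red box within reach is (342,216); the one at (400,90) is too far and bigger. The keeper knob is at top (200,197). Next I'll measure poses.

```bash
cat >> h.py <<'E'
def rect(P):
    (c,s,a)=cv2.minAreaRect((P[:,:2]*1000).astype(np.float32)); 
    b=cv2.boxPoints((c,s,a)); e=[b[1]-b[0],b[2]-b[1]]; l=max(e,key=np.linalg.norm)
    y=np.arctan2(l[1],l[0]); y=y if y>0 else y+np.pi
    return np.round(np.array(c)/1000,4),np.round(s,1),round(float(y),4)  # centre, sizes mm, long-axis angle
def measure(d):
    W=world(d);X,Y,Z=W[...,0],W[...,1],W[...,2];hsv=cv2.cvtColor(d['pixels'],cv2.COLOR_BGR2HSV)
    def box(x0,x1,y0,y1,z0,z1,m=None):
        k=(X>x0)&(X<x1)&(Y>y0)&(Y<y1)&(Z>z0)&(Z<z1)
        return W[k if m is None else k&m]
    red=((hsv[...,0]<8)|(hsv[...,0]>172))&(hsv[...,1]>120)
    return W,box,red
def go(p,yaw=None,tilt=False):
    """TCP target p, yaw = world angle of tool y, tool x down -> rows numbers (cm, rad)"""
    s=manip.get_state();Rm=R.from_quat(np.roll(s['ee_rot'],-1))
    d=Rm.inv().apply(np.array(p)-s['position'])*100
    if yaw is None: T=Rm
    else:
        c,n=np.cos(yaw),np.sin(yaw);T=R.from_matrix(np.array([[0,c,n],[0,n,-c],[-1,0,0]]))
    return d.round(2).tolist(),(Rm.inv()*T).as_rotvec().round(3).tolist()
E
python3 - <<'E'
from h import *
for n in('top','scene'):
    d=dict(np.load(n+'0.npz'));W,box,red=measure(d)
    print(n)
    P=box(.4,.6,-.35,.1,.078,.092);print('cover',rect(P),np.median(P[:,2]))
    P=box(.4,.6,-.2,-.05,.11,.13);print('handle',rect(P),P[:,2].max())
    P=box(.4,.6,-.04,.02,.125,.145);print('knob',P.mean(0),len(P))
    P=box(.4,.6,.02,.1,.1,.14);print('post',P.mean(0) if len(P) else 0,len(P))
    for k,(x,y) in dict(a=(.637,.184),b=(.664,.06),jar=(.654,-.083)).items():
        P=box(x-.05,x+.05,y-.05,y+.05,.055,.09);print(k,P.mean(0).round(4),np.median(P[:,2]),np.ptp(P[:,:2],axis=0),len(P))
    P=box(.4,.52,-.5,-.3,.035,.055,red);print('red',rect(P),np.median(P[:,2]))
    P=box(.2,.6,-.05,.0,-.01,.01);print('edge',P[:,0].min(),'tablez',np.median(P[:,2]))
E
```

```text
top
cover (array([ 0.4957, -0.1155]), array([ 64.9, 325.4]), 1.5987) 0.08620194427366139
handle (array([ 0.4959, -0.1278]), array([14.7, 86.8]), 1.5977) 0.12135521354728879
knob [ 0.48954116 -0.00775549  0.13346043] 30
post [0.49005137 0.03876093 0.11267832] 85
a [0.6432 0.1913 0.0663] 0.06818348593181393 [0.03140987 0.03194447] 109
b [0.6723 0.0648 0.0664] 0.06809081527430808 [0.03139461 0.03060648] 104
jar [ 0.6598 -0.0789  0.062 ] 0.06224795771200607 [0.03845889 0.03817411] 141
red (array([ 0.4465, -0.4071]), array([42.4, 68. ]), 1.6453) 0.04492763697659743
edge 0.323717309999883 tablez 0.0003892753298333804
scene
cover (array([ 0.4928, -0.1147]), array([ 66.5, 329.6]), 1.5986) 0.08693521325613521
handle (array([ 0.4917, -0.1282]), array([15.9, 88.2]), 1.6051) 0.12104069579996458
knob [ 0.48665106 -0.01075581  0.13244674] 25
post [0.4859185  0.03817214 0.11181325] 50
a [0.6394 0.1889 0.0651] 0.06666703457420772 [0.03171647 0.0310893 ] 52
b [0.6684 0.0617 0.0656] 0.06755443005625351 [0.02931342 0.03220426] 58
jar [ 0.6558 -0.0828  0.0619] 0.06249937121990676 [0.03842618 0.04068833] 86
red (array([ 0.4437, -0.4099]), array([44. , 69.7]), 1.6378) 0.04512732291160621
edge 0.31963439188490117 tablez 0.0020189174407246194
```

```bash
python3 -c "
from h import *
print(go([.489,-.009,.2],.028))"
```

```text
([3.1, -36.47, 44.18], [1.081, 0.001, 0.002])
```

```bash
python3 -m creep '{"delta_pos":[[0,-18,22],[0,-18,22],[0,-18,22],[0,-18,22],[0,-18,22],[0,-36.5,44.2],[0,-36.5,44.2],[0,-36.5,44.2],[0,-36.5,44.2],[0,-36.5,44.2]],"dr":[[0.54,0,0],[0.54,0,0],[0.54,0,0],[0.54,0,0],[0.54,0,0],[1.081,0,0],[1.081,0,0],[1.081,0,0],[1.081,0,0],[1.081,0,0]]}' -0.1 20
python3 -c "
from h import *
print(go([.489,-.009,.115],.028))"
```

```text
clock: 1.1
position: [0.4599, 0.0562, 0.2312]
ee_rot: [0.506, 0.493, 0.507, -0.493]
contact_force: [0.5, 0.2, 0.7]
width: 0.0386
([11.61, 2.74, 6.6], [-0.002, -0.0, 0.0])
```

```bash
python3 -m creep '{"delta_pos":[[1,1.4,3.3],[2,2.7,6.6],[3,2.7,6.6],[4,2.7,6.6],[6,2.7,6.6],[8,2.7,6.6],[8,2.7,6.6],[8,2.7,6.6],[8,2.7,6.6]],"dr":[[0,0,0],[0,0,0],[0,0,0],[0,0,0],[0,0,0],[0,0,0],[0,0,0],[0,0,0],[0,0,0]]}'
python3 - <<'E'
from h import *
print(go([.489,-.009,.115],.028))
d=shot('scene');I=d['pixels'][120:260,170:330];cv2.imwrite('pics/k1.png',cv2.resize(I,None,fx=4,fy=4,interpolation=2))
W,box,red=measure(d)
E
```

```text
clock: 2.0
position: [0.4891, -0.0065, 0.1523]
ee_rot: [0.508, 0.493, 0.507, -0.492]
contact_force: [0.6, 0.4, 0.3]
width: 0.0386
([3.73, -0.02, 0.25], [0.001, 0.0, -0.002])
```

View pics/k1.png

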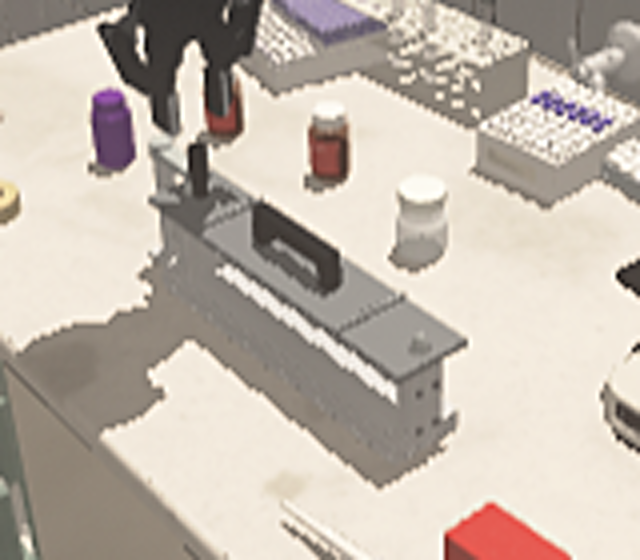

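The crop shows the open fingers (tips at about (170,125) and (222,110)) straddling the keeper knob (198,165) from above. I'll descend and grip.

```bash
python3 -m creep '{"delta_pos":[[0.9,0,0.25],[1.8,0,0.25],[2.7,0,0.25],[3.7,0,0.25],[3.7,0,0.25],[3.7,0,0.25]],"dr":[[0,0,0],[0,0,0],[0,0,0],[0,0,0],[0,0,0],[0,0,0]]}'
python3 -m creep '{"delta_pos":[[0,0,0],[0,0,0],[0,0,0],[0,0,0],[0,0,0],[0,0,0]],"dr":[[0,0,0],[0,0,0],[0,0,0],[0,0,0],[0,0,0],[0,0,0]]}' -1 20
```

```text
clock: 2.65
position: [0.4884, -0.0096, 0.1138]
ee_rot: [0.507, 0.493, 0.507, -0.493]
contact_force: [-0.8, -0.5, 0.3]
width: 0.0386
clock: 3.25
position: [0.489, -0.0097, 0.1146]
ee_rot: [0.507, 0.493, 0.507, -0.493]
contact_force: [0.5, -0.4, 2.5]
width: 0.015
```

```bash
Z=0; python3 -m creep '{"delta_pos":[[0,-0.98,-0.09],[0,-1.94,-0.35],[0,-2.83,-0.78],[0,-3.63,-1.37],[0,-4.31,-2.08],[0,-4.85,-2.91],[0,-5.24,-3.82],[0,-5.45,-4.78],[0,-5.49,-5.77],[0,-5.36,-6.75]],"dr":[[0,0,0],[0,0,0],[0,0,0],[0,0,0],[0,0,0],[0,0,0],[0,0,0],[0,0,0],[0,0,0],[0,0,0]]}'
python3 -m creep '{"delta_pos":[[0,0,0],[0,0,0]],"dr":[[0,0,0],[0,0,0]]}'
python3 -m creep '{"delta_pos":[[0,0,0],[0,0,0],[-3,0,0],[-6,0,0],[-9,0,0],[-9,0,0]],"dr":[[0,0,0],[0,0,0],[0,0,0],[0,0,0],[0,0,0],[0,0,0]]}' -0.1
python3 - <<'E'
from h import *
for n in('top','scene'):
    d=shot(n,n+'1.png');W,box,_=measure(d)
    P=box(.4,.47,-.05,.12,.125,.14);print(P.mean(0) if len(P) else 0,len(P))
I=cv2.imread('pics/top1.png')[120:260,90:310];cv2.imwrite('pics/t1.png',cv2.resize(I,None,fx=3,fy=3))
print(go([.4938,-.128,.17],.028))
E
```

```text
clock: 4.25
position: [0.4338, 0.0567, 0.1147]
ee_rot: [0.508, 0.493, 0.506, -0.493]
contact_force: [4.9, -4.1, 1.4]
width: 0.0151
clock: 4.45
position: [0.4338, 0.0575, 0.1146]
ee_rot: [0.507, 0.493, 0.507, -0.492]
contact_force: [5.3, 1.1, 3.2]
width: 0.015
clock: 5.05
position: [0.4341, 0.0562, 0.2071]
ee_rot: [0.508, 0.494, 0.506, -0.492]
contact_force: [0.3, 0.3, -0.7]
width: 0.0383
[0.4358599  0.05599877 0.13353701] 30
[0.43267274 0.05432703 0.13223497] 23
([3.37, 5.69, 18.59], [-0.0, -0.0, 0.002])
```

View pics/t1.png

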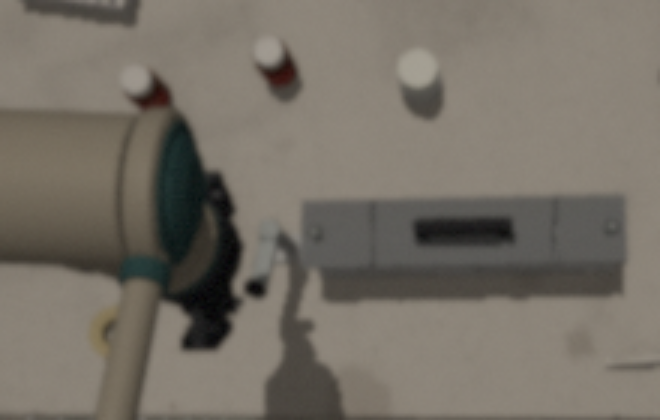

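The keeper is open: its arm now points at the robot's side, with the knob at crop (257,288). The pins are visible at crop (317,233) and (612,226). Next I'll measure the pins and go to the handle.

```bash
python3 -m creep '{"delta_pos":[[0,2,6],[1,4,12],[3.4,5.7,18.6],[3.4,5.7,18.6],[3.4,5.7,18.6],[3.4,5.7,18.6],[3.4,5.7,18.6],[3.4,5.7,18.6]],"dr":[[0,0,0],[0,0,0],[0,0,0],[0,0,0],[0,0,0],[0,0,0],[0,0,0],[0,0,0]]}'
python3 - <<'E'
from h import *
im={n:manip.get_image(n) for n in('top','scene')}
for n,d in im.items():
    W,box,_=measure(d)
    P=box(.4,.6,-.35,.03,.082,.092);print(n,'cover',rect(P))
    for y in(.01,-.265):
        P=box(.47,.52,y-.02,y+.02,.0915,.105);print('pin',P.mean(0).round(4) if len(P) else 0,len(P))
    P=box(.4,.6,-.2,-.05,.11,.125);print('handle',rect(P) if len(P) else 0,len(P))
print(go([.4938,-.128,.094],.028))
E
```

```text
clock: 5.95
position: [0.4946, -0.1265, 0.1702]
ee_rot: [0.507, 0.493, 0.508, -0.493]
contact_force: [0.3, 0.3, 0.7]
width: 0.0385
top cover (array([ 0.496 , -0.1273]), array([ 64.8, 302.2]), 1.5978)
pin [0.4918 0.0091 0.0952] 12
pin [ 0.4989 -0.2635  0.0951] 13
handle (array([ 0.4952, -0.1279]), array([13.1, 86.8]), 1.6063) 70
scene cover (array([ 0.4935, -0.127 ]), array([ 67.1, 304.1]), 1.5949)
pin [0.4885 0.0075 0.0958] 9
pin [ 0.4959 -0.2648  0.0948] 11
handle (array([ 0.4929, -0.1287]), array([13.9, 89.5]), 1.5813) 125
([7.66, -0.13, 0.13], [0.002, -0.0, -0.0])
```

```bash
python3 -m creep '{"delta_pos":[[2,-0.05,0.1],[4,-0.05,0.1],[5.5,-0.05,0.1],[7,-0.05,0.1],[7.6,-0.05,0.1],[7.6,-0.05,0.1]],"dr":[[0,0,0],[0,0,0],[0,0,0],[0,0,0],[0,0,0],[0,0,0]]}'
python3 -m creep '{"delta_pos":[[0,0,0],[0,0,0],[0,0,0],[0,0,0],[0,0,0],[0,0,0],[0,0,0]],"dr":[[0,0,0],[0,0,0],[0,0,0],[0,0,0],[0,0,0],[0,0,0],[0,0,0]]}' -1 50
python3 -c "
from h import *
s=manip.get_state();print(s['position'],s['ee_rot'],s['moment'])"
```

```text
clock: 6.65
position: [0.4944, -0.1282, 0.0939]
ee_rot: [0.507, 0.493, 0.508, -0.493]
contact_force: [-0.4, 0.5, 0.4]
width: 0.0385
clock: 7.35
position: [0.4947, -0.129, 0.0952]
ee_rot: [0.507, 0.493, 0.507, -0.493]
contact_force: [-3.4, 0.3, 5.8]
width: 0.0131
[ 0.49466539 -0.12900141  0.09517042] [ 0.50702311  0.49295225  0.50689126 -0.49293701] [0.05598344 0.47054843 0.02406676]
```

```bash
python3 -m creep '{"delta_pos":[[-0.5,0,0],[-1,0,0],[-1.5,0,0],[-2,0,0],[-3,0,0],[-4,0,0],[-5,0,0],[-5,0,0],[-5,0,0]],"dr":[[0,0,0],[0,0,0],[0,0,0],[0,0,0],[0,0,0],[0,0,0],[0,0,0],[0,0,0],[0,0,0]]}'
python3 -m creep '{"delta_pos":[[0,-1.5,0],[0,-3,0],[0,-5,0],[0,-7,0],[0,-9,0],[0,-9.9,0],[2,-9.9,0],[4,-9.9,0],[6,-9.9,0],[8,-9.9,0]],"dr":[[0,0,0],[0,0,0],[0,0,0],[0,0,0],[0,0,0],[0,0,0],[0,0,0],[0,0,0],[0,0,0],[0,0,0]]}'
python3 -m creep '{"delta_pos":[[0,0,-1.5],[0.5,0,-3],[1,0,-4],[2,0,-4],[3,0,-4],[4,0,-4],[4,0,-4]],"dr":[[0,0,0],[0,0,0],[0,0,0],[0,0,0],[0,0,0],[0,0,0],[0,0,0]]}'
python3 - <<'E'
from h import *
d=shot('scene');I=d['pixels'][110:300,130:330];cv2.imwrite('pics/s2.png',cv2.resize(I,None,fx=3,fy=3,interpolation=2))
W,box,_=measure(d)
E
```

```text
clock: 8.25
position: [0.4951, -0.129, 0.1447]
ee_rot: [0.507, 0.493, 0.507, -0.493]
contact_force: [-0.7, -0.4, -2.7]
width: 0.0131
clock: 9.25
position: [0.3956, -0.1318, 0.0637]
ee_rot: [0.507, 0.493, 0.507, -0.493]
contact_force: [0.2, -0.8, -3.2]
width: 0.0129
clock: 9.95
position: [0.3939, -0.0919, 0.0229]
ee_rot: [0.506, 0.493, 0.508, -0.493]
contact_force: [-0.4, 0.0, -2.3]
width: 0.0132
```

View pics/s2.png

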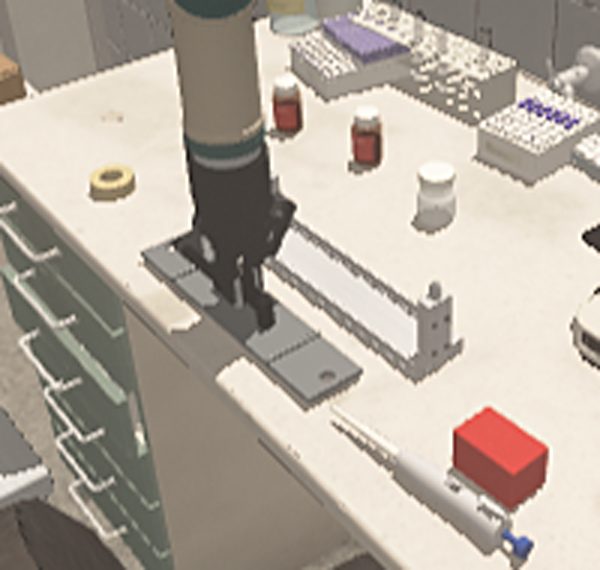

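The cover is held level a little above free worktop in front of the carrier, at crop (250,325), and clear of the pipette tip at (335,410). I'll lower it and release.

```bash
python3 -m creep '{"delta_pos":[[0.3,0,0],[0.5,0,0],[0.7,0,0],[0.8,0,0],[0.9,0,0],[0.9,0,0]],"dr":[[0,0,0],[0,0,0],[0,0,0],[0,0,0],[0,0,0],[0,0,0]]}'
python3 -m creep '{"delta_pos":[[0,0,0],[0,0,0],[0,0,0],[0,0,0],[-2,0,0],[-4,0,0],[-7,0,0],[-11,0,0],[-14,0,0],[-14,0,0]],"dr":[[0,0,0],[0,0,0],[0,0,0],[0,0,0],[0,0,0],[0,0,0],[0,0,0],[0,0,0],[0,0,0],[0,0,0]]}' -0.1
python3 - <<'E'
from h import *
for n in('top','scene'):
    d=shot(n);W,box,red=measure(d)
    for k,(x,y) in dict(a=(.641,.190),b=(.670,.063),jar=(.658,-.081)).items():
        P=box(x-.05,x+.05,y-.05,y+.05,.055,.09);print(k,P.mean(0).round(4),len(P))
    P=box(.33,.45,-.29,.1,.003,.012);print('cover',rect(P))
    P=box(.33,.45,-.29,.1,.03,.045);print('handle',rect(P))
    P=box(.4,.52,-.5,-.3,.035,.055,red);print('red',rect(P))
print(go([.668,.0625,.15],.0265),manip.get_state()['clock'])
E
```

```text
clock: 10.6
position: [0.3949, -0.0918, 0.0155]
ee_rot: [0.507, 0.493, 0.507, -0.493]
contact_force: [-0.6, -0.1, -1.0]
width: 0.0132
clock: 11.6
position: [0.3978, -0.093, 0.1592]
ee_rot: [0.51, 0.494, 0.504, -0.492]
contact_force: [-0.2, -0.3, 0.2]
width: 0.0387
a [0.643  0.1917 0.0667] 106
b [0.6721 0.0642 0.0664] 102
jar [ 0.6595 -0.0794  0.0621] 145
cover (array([ 0.3886, -0.0956]), array([117. , 385.5]), 1.5792)
handle (array([0., 0.]), array([0., 0.]), 3.1416)
red (array([ 0.4467, -0.4075]), array([42.6, 69.1]), 1.6604)
a [0.6457 0.182  0.0645] 20
b [0.6686 0.0618 0.0651] 59
jar [ 0.6558 -0.0819  0.0616] 84
cover (array([ 0.389 , -0.0942]), array([117.8, 388.5]), 1.5798)
handle (array([ 0.3944, -0.0907]), array([15.8, 92.9]), 1.5723)
red (array([ 0.4444, -0.4095]), array([44. , 70.6]), 1.6492)
([0.59, 27.73, -14.66], [0.002, 0.0, -0.001]) 11.7
```

```bash
python3 -m creep '{"delta_pos":[[0,4,-2],[0,8,-4],[0,13,-7],[0,18,-10],[0,23,-12],[0,27,-15],[0,27.9,-14.7],[0,27.9,-14.7],[0,27.9,-14.7],[0,27.9,-14.7]],"dr":[[0,0,0],[0,0,0],[0,0,0],[0,0,0],[0,0,0],[0,0,0],[0,0,0],[0,0,0],[0,0,0],[0,0,0]]}' 0.4 40
python3 -c "
from h import *
print(go([.6703,.063,.024],.0265))"
```

```text
clock: 12.7
position: [0.6677, 0.0625, 0.1538]
ee_rot: [0.506, 0.492, 0.508, -0.494]
contact_force: [0.7, -0.1, 0.9]
width: 0.0595
([12.98, 0.31, -0.04], [0.001, 0.0, 0.004])
```

```bash
python3 -m creep '{"delta_pos":[[2,0.3,0],[4,0.3,0],[6,0.3,0],[8,0.3,0],[10,0.3,0],[11.5,0.3,0],[13,0.3,0],[13,0.3,0],[13,0.3,0]],"dr":[[0,0,0],[0,0,0],[0,0,0],[0,0,0],[0,0,0],[0,0,0],[0,0,0],[0,0,0],[0,0,0]]}'
python3 -m creep '{"delta_pos":[[0,0,0],[0,0,0],[0,0,0],[0,0,0],[0,0,0]],"dr":[[0,0,0],[0,0,0],[0,0,0],[0,0,0],[0,0,0]]}' -1 40
python3 -m creep '{"delta_pos":[[0,0,0],[-1,0,0],[-3,0,0],[-5,0,0],[-8,0,0],[-11,0,0],[-11,0,0],[-11,0,0]],"dr":[[0,0,0],[0,0,0],[0,0,0],[0,0,0],[0,0,0],[0,0,0],[0,0,0],[0,0,0]]}'
python3 -c "
from h import *
print(go([.4928,-.0822,.133],.0265))"
```

```text
clock: 13.6
position: [0.6723, 0.0627, 0.0255]
ee_rot: [0.507, 0.493, 0.507, -0.493]
contact_force: [0.2, 0.5, 0.5]
width: 0.0596
clock: 14.1
position: [0.6733, 0.063, 0.0267]
ee_rot: [0.508, 0.493, 0.506, -0.492]
contact_force: [-1.3, -0.6, 5.4]
width: 0.0353
clock: 14.9
position: [0.6728, 0.0632, 0.136]
ee_rot: [0.507, 0.493, 0.507, -0.493]
contact_force: [1.2, -0.7, -0.8]
width: 0.0349
([0.27, -18.4, 14.02], [0.002, -0.0, -0.002])
```

```bash
python3 -m creep '{"delta_pos":[[0,-3,2],[0,-6,4],[0,-10,7],[0,-14,10],[0,-17,13],[0,-18.4,14],[0,-18.4,14],[0,-18.4,14],[0,-18.4,14]],"dr":[[0,0,0],[0,0,0],[0,0,0],[0,0,0],[0,0,0],[0,0,0],[0,0,0],[0,0,0],[0,0,0]]}'
python3 -c "
from h import *
print(go([.4928,-.0822,.032],.0265))"
```

```text
clock: 15.8
position: [0.4938, -0.0813, 0.135]
ee_rot: [0.507, 0.493, 0.507, -0.492]
contact_force: [0.2, -0.1, -0.5]
width: 0.0356
([10.3, -0.11, 0.09], [0.002, -0.001, -0.001])
```

```bash
python3 -m creep '{"delta_pos":[[2,-0.1,0.1],[4,-0.1,0.1],[6,-0.1,0.1],[8,-0.1,0.1],[9,-0.1,0.1],[9.6,-0.1,0.1],[10,-0.1,0.1],[10.2,-0.1,0.1],[10.2,-0.1,0.1]],"dr":[[0,0,0],[0,0,0],[0,0,0],[0,0,0],[0,0,0],[0,0,0],[0,0,0],[0,0,0],[0,0,0]]}'
python3 -m creep '{"delta_pos":[[0,0,0],[0,0,0],[0,0,0],[-1,0,0],[-3,0,0],[-6,0,0],[-9,0,0],[-11,0,0],[-11,0,0]],"dr":[[0,0,0],[0,0,0],[0,0,0],[0,0,0],[0,0,0],[0,0,0],[0,0,0],[0,0,0],[0,0,0]]}' 0.3
python3 - <<'E'
from h import *
print(go([.6412,.1901,.15],.0265))
W,box,_=measure(shot('scene'));P=box(.46,.53,-.15,-.02,.065,.09);print(P.mean(0),len(P))
E
```

```text
clock: 16.7
position: [0.4921, -0.0831, 0.0336]
ee_rot: [0.507, 0.493, 0.507, -0.493]
contact_force: [-0.7, -0.3, -0.3]
width: 0.0352
clock: 17.6
position: [0.4939, -0.0838, 0.1471]
ee_rot: [0.509, 0.494, 0.504, -0.492]
contact_force: [0.4, -0.8, 0.4]
width: 0.0556
([-0.25, 15.49, -26.96], [0.002, 0.003, -0.007])
[ 0.4897837  -0.08306894  0.07262464] 66
```

```bash
python3 -m creep '{"delta_pos":[[0,3,-4],[0,5,-8],[0,8,-13],[0,11,-18],[0,14,-23],[0,15.5,-27],[0,15.5,-27],[0,15.5,-27],[0,15.5,-27],[0,15.5,-27]],"dr":[[0,0,0],[0,0,0],[0,0,0],[0,0,0],[0,0,0],[0,0,0],[0,0,0],[0,0,0],[0,0,0],[0,0,0]]}' 0.4
python3 -c "
from h import *
print(go([.6412,.1901,.025],.0265))"
```

```text
clock: 18.65
position: [0.638, 0.1894, 0.1428]
ee_rot: [0.506, 0.493, 0.507, -0.494]
contact_force: [-0.0, 0.4, 0.1]
width: 0.0597
([11.78, 0.35, -0.07], [0.0, 0.001, 0.002])
```

```bash
python3 -m creep '{"delta_pos":[[2,0.3,0],[4,0.3,0],[6,0.3,0],[8,0.3,0],[10,0.3,0],[11,0.3,0],[11.8,0.3,0],[11.8,0.3,0]],"dr":[[0,0,0],[0,0,0],[0,0,0],[0,0,0],[0,0,0],[0,0,0],[0,0,0],[0,0,0]]}'
python3 -m creep '{"delta_pos":[[0,0,0],[0,0,0],[0,0,0],[0,0,0],[0,0,0]],"dr":[[0,0,0],[0,0,0],[0,0,0],[0,0,0],[0,0,0]]}' -1 40
python3 -m creep '{"delta_pos":[[0,0,0],[-1,0,0],[-3,0,0],[-5,0,0],[-8,0,0],[-11,0,0],[-11,0,0],[-11,0,0]],"dr":[[0,0,0],[0,0,0],[0,0,0],[0,0,0],[0,0,0],[0,0,0],[0,0,0],[0,0,0]]}'
python3 -c "
from h import *
print(go([.4914,-.0312,.14],.0265))"
```

```text
clock: 19.45
position: [0.6414, 0.1904, 0.0248]
ee_rot: [0.506, 0.493, 0.507, -0.494]
contact_force: [-0.1, 1.1, 0.3]
width: 0.0597
clock: 19.95
position: [0.6429, 0.1915, 0.0266]
ee_rot: [0.508, 0.494, 0.506, -0.492]
contact_force: [0.0, 0.6, 6.1]
width: 0.035
clock: 20.75
position: [0.6419, 0.1914, 0.1358]
ee_rot: [0.507, 0.493, 0.507, -0.493]
contact_force: [-0.3, 0.1, -1.1]
width: 0.0351
([-0.44, -15.67, 21.82], [0.002, -0.0, -0.001])
```

```bash
python3 -m creep '{"delta_pos":[[-2,-1,3],[-3,-4,6],[-3,-7,10],[-3,-10,14],[-3,-13,18],[-3,-15.7,21.8],[-3,-15.7,21.8],[-3,-15.7,21.8],[-3,-15.7,21.8]],"dr":[[0,0,0],[0,0,0],[0,0,0],[0,0,0],[0,0,0],[0,0,0],[0,0,0],[0,0,0],[0,0,0]]}'
python3 -c "
from h import *
print(go([.4914,-.0312,.033],.0265))"
```

```text
clock: 21.65
position: [0.4913, -0.0304, 0.1645]
ee_rot: [0.506, 0.493, 0.507, -0.493]
contact_force: [-0.6, 0.6, -2.0]
width: 0.035
([13.15, 0.02, 0.1], [0.002, -0.001, 0.001])
```

```bash
python3 -m creep '{"delta_pos":[[2,0,0.1],[5,0,0.1],[8,0,0.1],[10,0,0.1],[11.5,0,0.1],[12.3,0,0.1],[12.8,0,0.1],[13.1,0,0.1],[13.1,0,0.1]],"dr":[[0,0,0],[0,0,0],[0,0,0],[0,0,0],[0,0,0],[0,0,0],[0,0,0],[0,0,0],[0,0,0]]}'
python3 -m creep '{"delta_pos":[[0,0,0],[0,0,0],[0,0,0],[-1,0,0],[-3,0,0],[-6,0,0],[-9,0,0],[-11,0,0],[-11,0,0]],"dr":[[0,0,0],[0,0,0],[0,0,0],[0,0,0],[0,0,0],[0,0,0],[0,0,0],[0,0,0],[0,0,0]]}' 0.3
python3 - <<'E'
from h import *
W,box,_=measure(shot('scene'));P=box(.46,.53,-.05,0,.065,.09);print(P.mean(0),len(P))
P=box(.6,.7,-.13,-.03,.055,.09);print('jar',P.mean(0).round(4),len(P))
print(go([.6577,-.0807,.15],.0265))
E
```

```text
clock: 22.55
position: [0.4916, -0.0318, 0.0344]
ee_rot: [0.507, 0.493, 0.507, -0.493]
contact_force: [0.3, -0.9, -0.9]
width: 0.0347
clock: 23.45
position: [0.4935, -0.0325, 0.1481]
ee_rot: [0.509, 0.494, 0.505, -0.491]
contact_force: [0.4, 0.0, 0.7]
width: 0.0555
[ 0.48939541 -0.03191228  0.07302648] 58
jar [ 0.6561 -0.0821  0.0621] 82
([-0.3, 16.4, 5.3], [0.001, 0.001, -0.004])
```

```bash
python3 -m creep '{"delta_pos":[[0,4,1],[0,8,2],[0,12,4],[0,16.6,5.3],[0,16.6,5.3],[0,16.6,5.3],[0,16.6,5.3]],"dr":[[0,0,0],[0,0,0],[0,0,0],[0,0,0],[0,0,0],[0,0,0],[0,0,0]]}' 0.6
python3 -c "
from h import *
print(go([.6577,-.0807,.025],.0265))"
```

```text
clock: 24.2
position: [0.6568, -0.0799, 0.143]
ee_rot: [0.506, 0.492, 0.508, -0.494]
contact_force: [-0.3, 0.7, 0.6]
width: 0.0681
([11.8, 0.13, 0.1], [0.002, -0.001, 0.004])
```

```bash
python3 -m creep '{"delta_pos":[[2,0.1,0],[4,0.1,0],[6,0.1,0],[8,0.1,0],[10,0.1,0],[11,0.1,0],[11.8,0.1,0],[11.8,0.1,0]],"dr":[[0,0,0],[0,0,0],[0,0,0],[0,0,0],[0,0,0],[0,0,0],[0,0,0],[0,0,0]]}'
python3 -m creep '{"delta_pos":[[0,0,0],[0,0,0],[0,0,0],[0,0,0],[0,0,0]],"dr":[[0,0,0],[0,0,0],[0,0,0],[0,0,0],[0,0,0]]}' -1 40
python3 -m creep '{"delta_pos":[[0,0,0],[-1,0,0],[-3,0,0],[-5,0,0],[-8,0,0],[-11,0,0],[-13,0,0],[-13,0,0],[-13,0,0]],"dr":[[0,0,0],[0,0,0],[0,0,0],[0,0,0],[0,0,0],[0,0,0],[0,0,0],[0,0,0],[0,0,0]]}'
python3 -c "
from h import *
print(go([.4942,-.1367,.155],.0265))"
```

```text
clock: 25.0
position: [0.6586, -0.08, 0.0258]
ee_rot: [0.507, 0.493, 0.507, -0.493]
contact_force: [-0.3, 0.4, -0.2]
width: 0.0683
clock: 25.5
position: [0.6601, -0.0805, 0.0279]
ee_rot: [0.507, 0.493, 0.506, -0.493]
contact_force: [-1.3, 0.4, 6.1]
width: 0.0401
clock: 26.4
position: [0.6594, -0.0803, 0.1563]
ee_rot: [0.507, 0.493, 0.507, -0.493]
contact_force: [-0.6, 0.2, -1.5]
width: 0.0405
([0.12, -16.68, 5.18], [0.002, -0.0, -0.0])
```

```bash
python3 -m creep '{"delta_pos":[[0,-4,1],[0,-8,2],[0,-12,4],[0,-16.7,5.2],[0,-16.7,5.2],[0,-16.7,5.2],[0,-16.7,5.2],[0,-16.7,5.2]],"dr":[[0,0,0],[0,0,0],[0,0,0],[0,0,0],[0,0,0],[0,0,0],[0,0,0],[0,0,0]]}'
python3 -c "
from h import *
print(go([.4942,-.1367,.033],.0265))"
```

```text
clock: 27.2
position: [0.4952, -0.1369, 0.1558]
ee_rot: [0.507, 0.493, 0.507, -0.493]
contact_force: [0.5, 0.3, -1.4]
width: 0.0406
([12.28, -0.1, -0.02], [0.002, -0.0, -0.0])
```

```bash
python3 -m creep '{"delta_pos":[[2,-0.1,0],[5,-0.1,0],[8,-0.1,0],[10,-0.1,0],[11,-0.1,0],[11.7,-0.1,0],[12,-0.1,0],[12.2,-0.1,0],[12.2,-0.1,0]],"dr":[[0,0,0],[0,0,0],[0,0,0],[0,0,0],[0,0,0],[0,0,0],[0,0,0],[0,0,0],[0,0,0]]}'
python3 -m creep '{"delta_pos":[[0,0,0],[0,0,0],[0,0,0],[-1,0,0],[-3,0,0],[-6,0,0],[-9,0,0],[-11,0,0],[-11,0,0]],"dr":[[0,0,0],[0,0,0],[0,0,0],[0,0,0],[0,0,0],[0,0,0],[0,0,0],[0,0,0],[0,0,0]]}' 0.5
python3 - <<'E'
from h import *
for n in('scene','top'):
    W,box,red=measure(shot(n));P=box(.46,.53,-.17,-.11,.05,.09);print(P.mean(0) if len(P) else 0,len(P))
    P=box(.38,.55,-.55,-.25,.035,.055,red);print('red',rect(P),len(P))
print(go([.4455,-.4085,.15],.076))
E
```

```text
clock: 28.1
position: [0.4937, -0.1372, 0.0348]
ee_rot: [0.507, 0.493, 0.507, -0.493]
contact_force: [-0.5, 0.6, -0.8]
width: 0.0401
clock: 29.0
position: [0.4954, -0.138, 0.1481]
ee_rot: [0.51, 0.494, 0.504, -0.492]
contact_force: [0.1, -0.4, -0.6]
width: 0.0642
[ 0.49090812 -0.140282    0.06463063] 134
red (array([ 0.4262, -0.4148]), array([43.9, 67.6]), 1.6976) 432
0 0
red (array([ 0.4288, -0.4121]), array([42.8, 68.8]), 1.6938) 364
([-0.51, -5.52, 27.0], [-0.048, 0.0, -0.001])
```

The carton has been knocked by about 2 cm. I'll check where the pipette is relative to it.

```bash
python3 - <<'E'
from h import *
for n in('top','scene'):
    d=shot(n,n+'3.png');W,box,red=measure(d)
    P=box(.33,.5,-.55,-.25,.006,.03,~red)
    for y in np.arange(-.5,-.25,.02):
        Q=P[abs(P[:,1]-y)<.01]
        if len(Q): print(n,round(y,2),np.percentile(Q[:,0],[0,10,90,100]).round(3),Q[:,2].max().round(3),len(Q))
    P=box(.38,.55,-.55,-.25,.035,.055,red);print('red',rect(P),cv2.boxPoints(cv2.minAreaRect((P[:,:2]*1000).astype(np.float32))))
I=cv2.imread('pics/scene3.png')[200:320,200:330];cv2.imwrite('pics/s3.png',cv2.resize(I,None,fx=4,fy=4,interpolation=2))
E
```

```text
top -0.48 [0.396 0.396 0.408 0.408] 0.026 28
top -0.46 [0.387 0.387 0.41  0.492] 0.03 35
top -0.44 [0.387 0.387 0.407 0.41 ] 0.029 49
top -0.42 [0.384 0.387 0.404 0.408] 0.03 53
top -0.4 [0.381 0.384 0.404 0.467] 0.03 60
top -0.38 [0.381 0.383 0.431 0.491] 0.029 68
top -0.36 [0.38  0.381 0.398 0.405] 0.029 50
top -0.34 [0.358 0.383 0.406 0.464] 0.024 29
top -0.32 [0.38  0.381 0.389 0.416] 0.024 27
top -0.3 [0.38  0.38  0.39  0.443] 0.022 20
top -0.28 [0.349 0.379 0.477 0.483] 0.021 18
top -0.26 [0.377 0.468 0.485 0.498] 0.028 44
red (array([ 0.4288, -0.4115]), array([42.3, 68.3]), 1.6803) [[ 404.04272 -379.8532 ]
 [ 411.5135  -447.7862 ]
 [ 453.54437 -443.16394]
 [ 446.0736  -375.23096]]
scene -0.5 [0.392 0.393 0.397 0.398] 0.024 6
scene -0.48 [0.392 0.393 0.405 0.407] 0.026 43
scene -0.46 [0.383 0.385 0.402 0.408] 0.03 87
scene -0.44 [0.382 0.384 0.397 0.452] 0.03 69
scene -0.42 [0.378 0.382 0.396 0.402] 0.029 74
scene -0.4 [0.378 0.379 0.394 0.406] 0.03 72
scene -0.38 [0.377 0.378 0.393 0.399] 0.03 58
scene -0.36 [0.377 0.378 0.39  0.396] 0.027 50
scene -0.34 [0.378 0.379 0.386 0.388] 0.023 26
scene -0.32 [0.377 0.378 0.384 0.385] 0.022 25
scene -0.3 [0.376 0.376 0.382 0.383] 0.02 18
scene -0.28 [0.375 0.377 0.495 0.5  ] 0.03 55
scene -0.26 [0.375 0.465 0.483 0.498] 0.029 55
red (array([ 0.4263, -0.4146]), array([44.5, 68.3]), 1.6902) [[ 400.20203 -383.3753 ]
 [ 408.33124 -451.15564]
 [ 452.48804 -445.85968]
 [ 444.35883 -378.07935]]
```

View pics/s3.png

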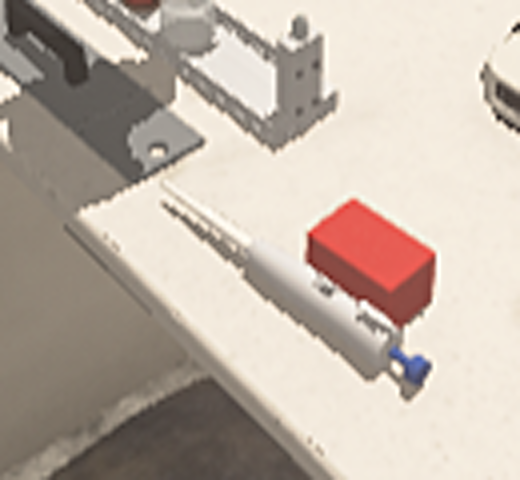

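The carton at crop (370,260) now lies beside the pipette, whose top is about 30 mm high. I'll grip the carton across its 45 mm width, high up and above the pipette.

```bash
python3 -c "
from h import *
print(go([.4275,-.413,.12],.12))"
python3 -m creep '{"delta_pos":[[0,-1,4],[0,-2,8],[0,-3,12],[0,-5,17],[0,-6,22],[0,-7.3,27.3],[0,-7.3,27.3],[0,-7.3,27.3],[0,-7.3,27.3],[0,-7.3,27.3]],"dr":[[-0.09,0,0],[-0.09,0,0],[-0.09,0,0],[-0.09,0,0],[-0.09,0,0],[-0.09,0,0],[-0.09,0,0],[-0.09,0,0],[-0.09,0,0],[-0.09,0,0]]}' 0.5
python3 - <<'E'
from h import *
d=shot('scene');W,box,red=measure(d);P=box(.38,.55,-.55,-.25,.035,.055,red);print('red',rect(P),len(P))
print(go([.4275,-.413,.027],.12))
E
```

```text
([2.33, -7.24, 27.44], [-0.092, -0.001, 0.002])
clock: 30.2
position: [0.4279, -0.4099, 0.1437]
ee_rot: [0.528, 0.47, 0.53, -0.469]
contact_force: [0.2, 1.0, 0.5]
width: 0.064
red (array([ 0.4257, -0.4147]), array([43.4, 69.6]), 1.6944) 429
([11.7, -0.09, 0.31], [-0.0, -0.001, 0.0])
```

```bash
python3 -m creep '{"delta_pos":[[2,0,0.3],[4,0,0.3],[6,0,0.3],[8,0,0.3],[9.5,0,0.3],[10.5,0,0.3],[11.2,0,0.3],[11.6,0,0.3],[11.6,0,0.3]],"dr":[[0,0,0],[0,0,0],[0,0,0],[0,0,0],[0,0,0],[0,0,0],[0,0,0],[0,0,0],[0,0,0]]}'
python3 -m creep '{"delta_pos":[[0,0,0],[0,0,0],[0,0,0],[0,0,0],[0,0,0]],"dr":[[0,0,0],[0,0,0],[0,0,0],[0,0,0],[0,0,0]]}' -1 60
python3 -c "
from h import *
print(manip.get_state()['position'],go([.4961,-.2077,.15],.0265))"
```

```text
clock: 31.15
position: [0.4283, -0.4147, 0.0282]
ee_rot: [0.529, 0.47, 0.529, -0.469]
contact_force: [1.1, -0.1, 0.1]
width: 0.064
clock: 31.65
position: [0.4287, -0.4156, 0.0293]
ee_rot: [0.529, 0.47, 0.528, -0.47]
contact_force: [0.0, -0.3, 6.3]
width: 0.0436
[ 0.42869098 -0.41562302  0.02929186] ([-12.09, 9.15, -19.83], [0.091, 0.002, -0.001])
```

```bash
python3 -m creep '{"delta_pos":[[-1,0,0],[-3,0,0],[-6,0,0],[-9,0,0],[-12,0,0],[-12,0,0]],"dr":[[0,0,0],[0,0,0],[0,0,0],[0,0,0],[0,0,0],[0,0,0]]}'
python3 -m creep '{"delta_pos":[[0,2,-4],[0,4,-8],[0,6,-12],[0,8,-16],[0,9.2,-19.8],[0,9.2,-19.8],[0,9.2,-19.8],[0,9.2,-19.8]],"dr":[[0.09,0,0],[0.09,0,0],[0.09,0,0],[0.09,0,0],[0.09,0,0],[0.09,0,0],[0.09,0,0],[0.09,0,0]]}'
python3 - <<'E'
from h import *
d=shot('scene');W,box,red=measure(d)
P=box(.4,.6,-.3,-.1,.1,.25,red);print(rect(P),P[:,2].min(),P[:,2].max(),len(P))
I=d['pixels'][120:300,190:330];cv2.imwrite('pics/s4.png',cv2.resize(I,None,fx=3,fy=3,interpolation=2))
print(go([.4961,-.2077,.034],.0265))
E
```

```text
clock: 32.25
position: [0.4299, -0.4171, 0.153]
ee_rot: [0.532, 0.469, 0.526, -0.47]
contact_force: [0.7, -1.1, 0.4]
width: 0.0433
clock: 33.05
position: [0.4959, -0.2082, 0.1479]
ee_rot: [0.507, 0.493, 0.507, -0.493]
contact_force: [-0.3, -1.1, -1.3]
width: 0.0436
(array([ 0.4943, -0.2069]), array([44.1, 73.3]), 1.6203) 0.12004067966871503 0.19627967620815617 436
([11.4, 0.02, -0.09], [0.0, 0.0, 0.0])
```

View pics/s4.png

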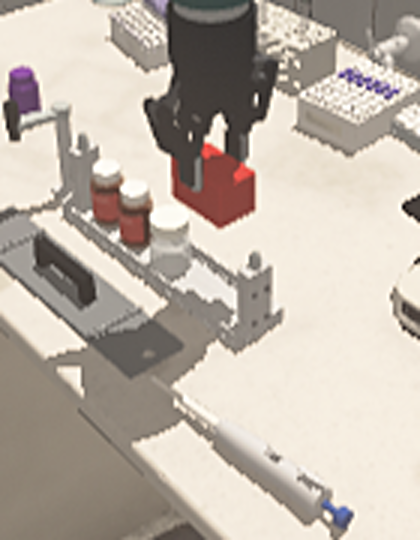

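The carton hangs level above the carrier's free end. The three others stand upright in the row at crop (105,190), (135,212) and (170,240). I'll lower the carton.

```bash
python3 -m creep '{"delta_pos":[[2,0,0],[4,0,0],[6,0,0],[8,0,0],[9.5,0,0],[10.3,0,0],[10.8,0,0],[11.1,0,0],[11.3,0,0],[11.3,0,0]],"dr":[[0,0,0],[0,0,0],[0,0,0],[0,0,0],[0,0,0],[0,0,0],[0,0,0],[0,0,0],[0,0,0],[0,0,0]]}'
python3 -m creep '{"delta_pos":[[0,0,0],[0,0,0],[0,0,0],[-1,0,0],[-3,0,0],[-6,0,0],[-9,0,0],[-13,0,0],[-13,0,0]],"dr":[[0,0,0],[0,0,0],[0,0,0],[0,0,0],[0,0,0],[0,0,0],[0,0,0],[0,0,0],[0,0,0]]}' 0.4
python3 - <<'E'
from h import *
for n in('top','scene'):
    d=shot(n,n+'4.png');W,box,red=measure(d)
    for k,y in dict(a=-.0312,b=-.0822,jar=-.137).items():
        P=box(.46,.53,y-.025,y+.025,.055,.09);print(k,P.mean(0).round(4) if len(P) else 0,len(P))
    P=box(.4,.6,-.3,-.1,.035,.06,red);print('red',rect(P) if len(P) else 0,np.median(P[:,2]))
    P=box(.33,.45,-.29,.1,.0035,.012);print('cover',rect(P))
    P=box(.33,.45,-.29,.1,.03,.045);print('handle',rect(P),len(P))
print(go([.395,-.093,.15],.0265))
a=cv2.imread('pics/top4.png')[150:260,150:320];b=cv2.imread('pics/scene4.png')[140:270,150:330]
cv2.imwrite('pics/c4.png',np.vstack([cv2.resize(a,(540,300)),cv2.resize(b,(540,300))]))
E
```

```text
clock: 34.1
position: [0.4964, -0.2077, 0.0356]
ee_rot: [0.507, 0.493, 0.507, -0.493]
contact_force: [-0.4, 0.2, -1.2]
width: 0.0436
clock: 35.0
position: [0.4997, -0.2094, 0.1717]
ee_rot: [0.511, 0.494, 0.503, -0.492]
contact_force: [0.1, -0.1, 0.1]
width: 0.0598
a [ 0.5048 -0.0184  0.0672] 3
b [ 0.4921 -0.0812  0.0697] 119
jar [ 0.4957 -0.1358  0.0668] 159
red (array([ 0.4974, -0.2034]), array([42.6, 63.3]), 1.5824) 0.05006436742934663
cover (array([ 0.3927, -0.0956]), array([391.4, 115.8]), 1.5419)
handle (array([ 0.3978, -0.1225]), array([20.1, 11.4]), 1.5685) 23
a [ 0.4879 -0.0355  0.0679] 94
b [ 0.4885 -0.0851  0.0678] 104
jar [ 0.4911 -0.1401  0.0659] 125
red (array([ 0.4955, -0.2079]), array([44.4, 66.9]), 1.6137) 0.05020608943111394
cover (array([ 0.3891, -0.096 ]), array([387.3, 117.6]), 1.5689)
handle (array([ 0.3941, -0.0903]), array([15.8, 89.3]), 1.6119) 120
([1.65, -9.85, -11.76], [0.002, 0.002, -0.003])
```

View pics/c4.png

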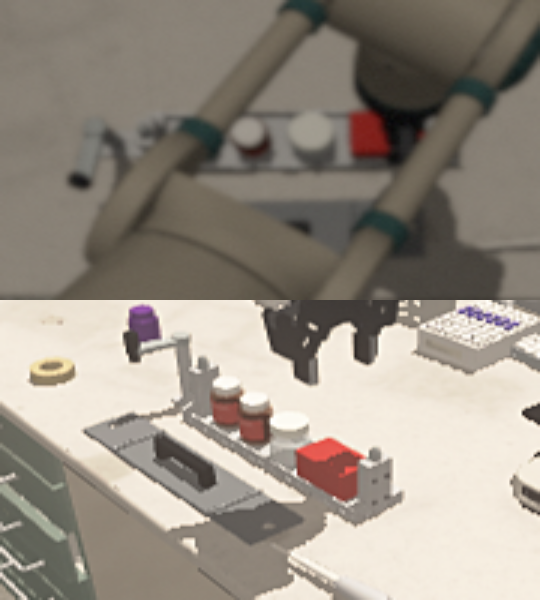

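All four items stand in the carrier and the cover still lies where I left it. I'll regrasp the handle at the pose where I released it.

```bash
python3 -m creep '{"delta_pos":[[0,-2,-2],[0,-4,-5],[0,-7,-8],[0,-9,-11],[0,-10,-11.8],[0,-10,-11.8],[0,-10,-11.8],[0,-10,-11.8]],"dr":[[0,0,0],[0,0,0],[0,0,0],[0,0,0],[0,0,0],[0,0,0],[0,0,0],[0,0,0]]}' -0.1
python3 -m creep '{"delta_pos":[[5,0,0],[8,0,0],[8,0,0],[8,0,0],[8,0,0]],"dr":[[0,0,0],[0,0,0],[0,0,0],[0,0,0],[0,0,0]]}'
python3 -c "
from h import *
print(go([.395,-.0918,.0155],.0265))"
```

```text
clock: 35.9
position: [0.3943, -0.0935, 0.1653]
ee_rot: [0.507, 0.493, 0.506, -0.493]
contact_force: [-0.1, -0.9, 0.1]
width: 0.0384
clock: 36.4
position: [0.3948, -0.0934, 0.0866]
ee_rot: [0.508, 0.494, 0.506, -0.493]
contact_force: [0.6, -0.0, -0.5]
width: 0.0382
([7.11, 0.0, -0.16], [0.001, 0.001, -0.003])
```

```bash
python3 -m creep '{"delta_pos":[[2,0,-0.16],[4,0,-0.16],[5.5,0,-0.16],[6.5,0,-0.16],[7.1,0,-0.16],[7.1,0,-0.16],[7.1,0,-0.16]],"dr":[[0,0,0],[0,0,0],[0,0,0],[0,0,0],[0,0,0],[0,0,0],[0,0,0]]}'
python3 -m creep '{"delta_pos":[[0,0,0],[0,0,0],[0,0,0],[0,0,0],[0,0,0],[0,0,0],[0,0,0]],"dr":[[0,0,0],[0,0,0],[0,0,0],[0,0,0],[0,0,0],[0,0,0],[0,0,0]]}' -1 50
python3 -c "
from h import *
s=manip.get_state();print(s['position'],s['ee_rot'],s['qd'].max() if hasattr(s['qd'],'max') else 0)"
```

```text
clock: 37.1
position: [0.3938, -0.0912, 0.0151]
ee_rot: [0.508, 0.493, 0.506, -0.493]
contact_force: [-0.3, 0.4, 0.8]
width: 0.0384
clock: 37.8
position: [0.3937, -0.091, 0.0151]
ee_rot: [0.508, 0.493, 0.506, -0.493]
contact_force: [-0.2, 0.3, 6.9]
width: 0.0131
[ 0.3937204  -0.09103612  0.01510287] [ 0.50760602  0.49325178  0.50630186 -0.49264311] 0.001080552165832071
```

```bash
python3 -m creep '{"delta_pos":[[-1,0,0],[-2.5,0,0],[-4,0,1],[-4,0,2.5],[-4,0,4],[-4,0,4],[-6,0,4],[-9,0,4],[-13,0,4],[-13,0,4]],"dr":[[0,0,0],[0,0,0],[0,0,0],[0,0,0],[0,0,0],[0,0,0],[0,0,0],[0,0,0],[0,0,0],[0,0,0]]}'
python3 -m creep '{"delta_pos":[[0,1.5,0],[0,3,0],[0,5,0],[0,7,0],[0,9,0],[0,10,0],[0,10,0],[0,10,0],[0,10,0]],"dr":[[0,0,0],[0,0,0],[0,0,0],[0,0,0],[0,0,0],[0,0,0],[0,0,0],[0,0,0],[0,0,0]]}'
python3 - <<'E'
from h import *
print(manip.get_state()['position'])
for n in('top','scene'):
    d=shot(n,n+'5.png');W,box,red=measure(d)
    P=box(.4,.6,-.35,.03,.118,.139);print(n,rect(P) if len(P) else 0,P.mean(0))
    if n=='scene':
        k=P; A=np.c_[k[:,:2],np.ones(len(k))];print('plane',np.linalg.lstsq(A,k[:,2],rcond=None)[0])
print(go([.495,-.1283,.145],.0265))
b=cv2.imread('pics/scene5.png')[130:260,170:310];cv2.imwrite('pics/s5.png',cv2.resize(b,None,fx=4.5,fy=4.5,interpolation=2))
E
```

```text
clock: 38.8
position: [0.3969, -0.1316, 0.1483]
ee_rot: [0.51, 0.494, 0.504, -0.492]
contact_force: [1.8, -0.2, -3.0]
width: 0.0132
clock: 39.7
position: [0.4927, -0.1276, 0.1437]
ee_rot: [0.506, 0.493, 0.508, -0.493]
contact_force: [0.7, -0.0, -3.7]
width: 0.0132
[ 0.49271627 -0.12757359  0.14367713]
top (array([ 0.4952, -0.127 ]), array([ 64.4, 301.3]), 1.605) [ 0.49229998 -0.13023071  0.13472211]
scene (array([ 0.493 , -0.1263]), array([ 67.4, 305.6]), 1.6027) [ 0.48754571 -0.15259222  0.13541877]
plane [0.01622309 0.00426584 0.1281602 ]
([-0.08, 0.19, 0.06], [0.001, -0.0, 0.001])
```

View pics/s5.png

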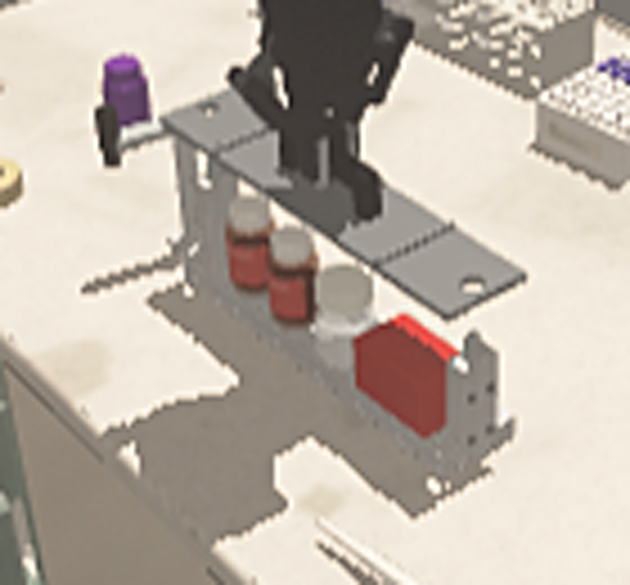

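The cover is held level over the carrier, with holes at crop (208,105) and (473,283) and the right pin at (475,345). I'll apply a small correction, then lower it in steps.

```bash
python3 -m creep '{"delta_pos":[[0,0.1,0.05],[0.5,0.1,0.05],[1,0.1,0.05],[1.5,0.1,0.05],[2,0.1,0.05],[2.5,0.1,0.05],[2.5,0.1,0.05],[2.5,0.1,0.05],[2.5,0.1,0.05]],"dr":[[0.007,0,0],[0.007,0,0],[0.007,0,0],[0.007,0,0],[0.007,0,0],[0.007,0,0],[0.007,0,0],[0.007,0,0],[0.007,0,0]]}'
python3 - <<'E'
from h import *
s=manip.get_state();print(s['position'],s['ee_rot'])
for n in('top','scene'):
    d=shot(n,n+'6.png');W,box,red=measure(d)
    P=box(.4,.6,-.35,.03,.1,.116);print(n,rect(P) if len(P) else 0,np.median(P[:,2]))
print(go([.4949,-.1283,.0955],.0265))
E
```

```text
clock: 40.7
position: [0.4952, -0.1285, 0.1195]
ee_rot: [0.505, 0.495, 0.505, -0.495]
contact_force: [-0.0, -0.8, -3.4]
width: 0.0127
[ 0.4952153  -0.12845515  0.11946577] [ 0.50539408  0.49479905  0.50508668 -0.49460911]
top (array([ 0.498 , -0.1281]), array([ 65. , 300.7]), 1.5906) 0.11054331338884163
scene (array([ 0.4953, -0.127 ]), array([ 66.9, 306.3]), 1.5948) 0.1112008005150421
([2.4, -0.03, -0.02], [-0.005, 0.0, -0.001])
```

```bash
python3 -m creep '{"delta_pos":[[0,-0.1,-0.03],[0.2,-0.1,-0.03],[0.4,-0.1,-0.03],[0.6,-0.1,-0.03],[0.8,-0.1,-0.03],[1.0,-0.1,-0.03],[1.1,-0.1,-0.03],[1.2,-0.1,-0.03],[1.2,-0.1,-0.03]],"dr":[[-0.004,0,0],[-0.004,0,0],[-0.004,0,0],[-0.004,0,0],[-0.004,0,0],[-0.004,0,0],[-0.004,0,0],[-0.004,0,0],[-0.004,0,0]]}'
python3 - <<'E'
from h import *
s=manip.get_state();print(s['position'],s['ee_rot'],s['moment'])
for n in('top','scene'):
    d=shot(n);W,box,red=measure(d)
    P=box(.4,.6,-.35,.03,.09,.106);print(n,rect(P) if len(P) else 0,np.median(P[:,2]))
E
```

```text
clock: 41.7
position: [0.4939, -0.1281, 0.1072]
ee_rot: [0.506, 0.494, 0.506, -0.494]
contact_force: [-0.3, -0.2, -3.1]
width: 0.0127
[ 0.49391863 -0.12811391  0.10715298] [ 0.50612918  0.49370701  0.50628737 -0.4937203 ] [-0.02085274 -0.02056125  0.02525408]
top (array([ 0.4965, -0.127 ]), array([ 64.6, 302.5]), 1.5989) 0.09834256649974675
scene (array([ 0.4941, -0.1269]), array([ 67.5, 305.5]), 1.5992) 0.09900106278269623
```

```bash
python3 -m creep '{"delta_pos":[[0.1,0,0],[0.2,0,0],[0.3,0,0],[0.4,0,0],[0.5,0,0],[0.5,0,0]],"dr":[[0,0,0],[0,0,0],[0,0,0],[0,0,0],[0,0,0],[0,0,0]]}'
python3 -m creep '{"delta_pos":[[0.1,0,0],[0.2,0,0],[0.3,0,0],[0.4,0,0],[0.4,0,0]],"dr":[[0,0,0],[0,0,0],[0,0,0],[0,0,0],[0,0,0]]}'
```

```text
clock: 42.4
position: [0.4939, -0.1281, 0.1021]
ee_rot: [0.506, 0.494, 0.506, -0.494]
contact_force: [0.5, -0.8, -2.9]
width: 0.0128
clock: 42.9
position: [0.4939, -0.1281, 0.0981]
ee_rot: [0.506, 0.494, 0.506, -0.494]
contact_force: [-0.4, -0.5, -2.3]
width: 0.0128
```

```bash
python3 -m creep '{"delta_pos":[[0.1,0,0],[0.15,0,0],[0.2,0,0],[0.25,0,0],[0.3,0,0],[0.3,0,0],[0.3,0,0]],"dr":[[0,0,0],[0,0,0],[0,0,0],[0,0,0],[0,0,0],[0,0,0],[0,0,0]]}'
python3 - <<'E'
from h import *
for n in('top','scene'):
    d=shot(n);W,box,red=measure(d)
    P=box(.4,.6,-.35,.03,.078,.092);print(n,rect(P),np.median(P[:,2]))
E
```

```text
clock: 43.6
position: [0.494, -0.1281, 0.0952]
ee_rot: [0.506, 0.494, 0.506, -0.494]
contact_force: [-0.6, -0.5, -3.1]
width: 0.0128
top (array([ 0.4962, -0.1269]), array([ 64.5, 301.9]), 1.6047) 0.08634102441928694
scene (array([ 0.4942, -0.1259]), array([ 66.4, 307.3]), 1.6017) 0.08701390959820292
```

```bash
python3 -m creep '{"delta_pos":[[0.05,0,0],[0.1,0,0],[0.1,0,0]],"dr":[[0,0,0],[0,0,0],[0,0,0]]}'
python3 -m creep '{"delta_pos":[[0,0,0],[0,0,0],[0,0,0],[0,0,0],[-1,0,0],[-3,0,0],[-6,0,0],[-9,0,0],[-9,0,0]],"dr":[[0,0,0],[0,0,0],[0,0,0],[0,0,0],[0,0,0],[0,0,0],[0,0,0],[0,0,0],[0,0,0]]}' -0.1
python3 - <<'E'
from h import *
for n in('top','scene'):
    d=shot(n,n+'7.png');W,box,red=measure(d)
    P=box(.4,.6,-.35,.03,.078,.092);print(n,rect(P),np.median(P[:,2]))
    for y in(.01,-.265):
        P=box(.47,.52,y-.02,y+.02,.0915,.105);print('pin',P.mean(0).round(4) if len(P) else 0,len(P))
    P=box(.4,.47,-.05,.12,.125,.14);print('knob',P.mean(0) if len(P) else 0,len(P))
print(go([.434,.057,.2],.0265))
E
```

```text
clock: 44.0
position: [0.494, -0.1281, 0.0951]
ee_rot: [0.506, 0.494, 0.506, -0.494]
contact_force: [-1.4, 0.7, 4.2]
width: 0.0128
clock: 44.9
position: [0.497, -0.1293, 0.1891]
ee_rot: [0.509, 0.495, 0.503, -0.492]
contact_force: [0.2, 0.4, 0.9]
width: 0.0387
top (array([ 0.497 , -0.1269]), array([ 64.7, 301.8]), 1.5983) 0.08634642686828962
pin [0.4915 0.0097 0.0955] 11
pin [ 0.4974 -0.2642  0.0957] 12
knob [0.43538382 0.05575778 0.13427559] 29
scene (array([ 0.4947, -0.127 ]), array([ 67.4, 304. ]), 1.5917) 0.08695952908683854
pin [0.491  0.0079 0.0949] 10
pin [ 0.4959 -0.2653  0.0946] 12
knob [0.43281629 0.05372655 0.13244663] 23
([-1.49, -5.57, -18.67], [-0.001, 0.001, -0.002])
```

```bash
python3 -m creep '{"delta_pos":[[-1.5,-2,-4],[-1.5,-3,-8],[-1.5,-4,-13],[-1.5,-5.6,-18.7],[-1.5,-5.6,-18.7],[-1.5,-5.6,-18.7],[-1.5,-5.6,-18.7],[-1.5,-5.6,-18.7]],"dr":[[0,0,0],[0,0,0],[0,0,0],[0,0,0],[0,0,0],[0,0,0],[0,0,0],[0,0,0]]}'
python3 -c "
from h import *
print(go([.434,.0572,.115],.0265))"
```

```text
clock: 45.8
position: [0.4339, 0.0561, 0.199]
ee_rot: [0.506, 0.494, 0.506, -0.494]
contact_force: [0.4, 0.1, 0.2]
width: 0.0385
([8.4, 0.01, -0.11], [-0.003, 0.001, 0.0])
```

```bash
python3 -m creep '{"delta_pos":[[3,0,-0.1],[5,0,-0.1],[6.5,0,-0.1],[7.5,0,-0.1],[8.4,0,-0.1],[8.4,0,-0.1],[8.4,0,-0.1]],"dr":[[0,0,0],[0,0,0],[0,0,0],[0,0,0],[0,0,0],[0,0,0],[0,0,0]]}'
python3 -m creep '{"delta_pos":[[0,0,0],[0,0,0],[0,0,0],[0,0,0],[0,0,0]],"dr":[[0,0,0],[0,0,0],[0,0,0],[0,0,0],[0,0,0]]}' -1 20
python3 -m creep '{"delta_pos":[[0,-0.13,0.98],[0,-0.09,1.97],[0,0.12,2.93],[0,0.51,3.84],[0,1.05,4.67],[0,1.73,5.38],[0,2.53,5.97],[0,3.42,6.4],[0,4.38,6.66],[0,5.36,6.75]],"dr":[[0,0,0],[0,0,0],[0,0,0],[0,0,0],[0,0,0],[0,0,0],[0,0,0],[0,0,0],[0,0,0],[0,0,0]]}'
python3 -m creep '{"delta_pos":[[0,0,0],[0,0,0]],"dr":[[0,0,0],[0,0,0]]}'
python3 -c "
from h import *
print(manip.get_state()['position'])"
```

```text
clock: 46.5
position: [0.4338, 0.0581, 0.1155]
ee_rot: [0.506, 0.494, 0.506, -0.494]
contact_force: [-0.5, 0.3, 0.0]
width: 0.0383
clock: 47.0
position: [0.4339, 0.0584, 0.1159]
ee_rot: [0.507, 0.494, 0.506, -0.493]
contact_force: [-0.8, -1.1, 5.5]
width: 0.0151
clock: 48.0
position: [0.4862, -0.0109, 0.1151]
ee_rot: [0.507, 0.491, 0.507, -0.496]
contact_force: [-4.2, -4.8, 4.3]
width: 0.0152
clock: 48.2
position: [0.4885, -0.0105, 0.1151]
ee_rot: [0.508, 0.492, 0.506, -0.495]
contact_force: [-0.0, -6.7, 0.6]
width: 0.0149
[ 0.48852854 -0.01049584  0.11514692]
```

```bash
python3 -m creep '{"delta_pos":[[0,0.1,-0.1],[0,0.2,-0.1],[0,0.2,-0.1]],"dr":[[0,0,0],[0,0,0],[0,0,0]]}'
python3 -m creep '{"delta_pos":[[0,0,0],[0,0,0],[0,0,0],[-2,0,0],[-5,0,0],[-9,0,0],[-12,0,0],[-12,0,0],[-12,0,0]],"dr":[[0,0,0],[0,0,0],[0,0,0],[0,0,0],[0,0,0],[0,0,0],[0,0,0],[0,0,0],[0,0,0]]}' -0.1
python3 -m creep '{"delta_pos":[[0,-3,-4],[0,-6,-8],[0,-9,-13],[0,-12,-18],[0,-15,-23],[0,-15,-27],[0,-15,-30],[0,-15,-30],[0,-15,-30]],"dr":[[0,0,0],[0,0,0],[0,0,0],[0,0,0],[0,0,0],[0,0,0],[0,0,0],[0,0,0],[0,0,0]]}'
python3 - <<'E'
from h import *
for n in('top','scene'):
    d=shot(n,n+'8.png');W,box,red=measure(d)
    P=box(.4,.6,-.35,-.04,.078,.092);print(n,rect(P),np.median(P[:,2]))
    A=np.c_[P[:,:2],np.ones(len(P))];print('plane',np.linalg.lstsq(A,P[:,2],rcond=None)[0].round(4))
    P=box(.46,.52,-.04,.02,.125,.145);print('knob',P.mean(0) if len(P) else 0,len(P))
    P=box(.47,.52,-.285,-.245,.0915,.105);print('pin',P.mean(0).round(4) if len(P) else 0,len(P))
a=cv2.imread('pics/top8.png')[120:260,90:310];b=cv2.imread('pics/scene8.png')[130:270,150:330]
cv2.imwrite('pics/c8.png',np.vstack([cv2.resize(a,(470,299)),cv2.resize(b,(470,299))]))
E
```

```text
clock: 48.5
position: [0.4898, -0.0103, 0.1151]
ee_rot: [0.508, 0.491, 0.506, -0.495]
contact_force: [-2.2, -10.4, 1.8]
width: 0.0146
clock: 49.4
position: [0.4906, -0.0064, 0.2356]
ee_rot: [0.507, 0.494, 0.506, -0.493]
contact_force: [-1.2, 0.1, -0.9]
width: 0.0383
clock: 50.3
position: [0.3318, 0.2895, 0.2336]
ee_rot: [0.507, 0.492, 0.507, -0.494]
contact_force: [-0.2, 0.5, -0.2]
width: 0.0384
top (array([ 0.4978, -0.1593]), array([ 65. , 238.1]), 1.5989) 0.08635393549304173
plane [-0.0002  0.0016  0.0867]
knob [ 0.49215055 -0.00773871  0.13399534] 30
pin [ 0.4986 -0.2636  0.0956] 13
scene (array([ 0.4953, -0.1597]), array([ 67.5, 238.4]), 1.6058) 0.08701596473239392
plane [0.0195 0.0061 0.0784]
knob [ 0.48805797 -0.00962546  0.13279292] 21
pin [ 0.4955 -0.2654  0.0952] 12
```

View pics/c8.png

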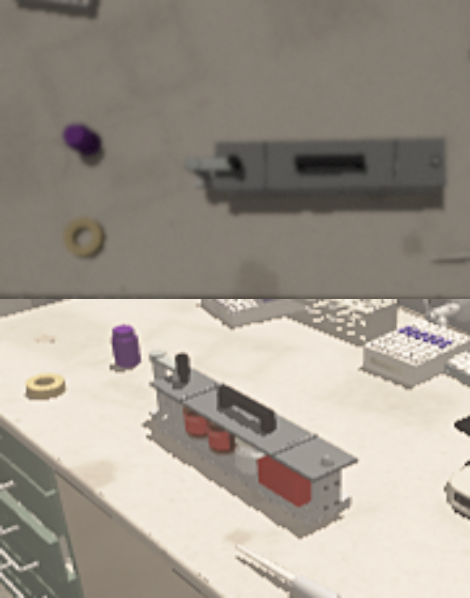

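The keeper is shut over the seated cover, with the knob at crop (238,165). The four items show upright under the cover at (195,422) to (285,478), and the arm is clear. I'm handing in.

```bash
python3 -c "
from rig import manip
print(manip.sign_off(), manip.get_state()['clock'])"
```

```text
the job is handed in; nothing more can be done
the job is handed in; nothing more can be done
```

The job is finished and handed in, at about 50 s on the robot's clock. All four items I found are in the carrier, with the cover seated and the keeper shut.

- **Cover off:** I swung the keeper open to about 1.75 rad, lifted the cover by its handle and laid it flat on free worktop in front of the carrier.
- **Items placed:** Both brown bottles, the white-lidded jar and the small red box stand upright in one row. I saw no grey block in either view and took it as absent. The red box was knocked about 2 cm aside during the run, so I measured it again before gripping it.
- **Cover back on:** I lowered it over both pins in small steps. The largest force change at the wrist was about 7 N, as it landed.
- **Last checks:**
  - The cover's top is at 86–87 mm, which is seated. The top view shows it level, and its alignment agrees with the start pose to within a few milliradians by the top view.
  - The keeper's knob is back at its shut position to within about 3 mm.
  - The arm is clear of everything.
- **Disagreements and gaps:**
  - The two cameras differ by about 2–4 mm throughout, which matches their calibration offset.
  - The scene view's plane fit of the cover gave a slope of about 0.02 rad across its width, which I put down to that view's angle and noise.
  - I did not re-measure the tape roll and the oil bottle at the end. The arm never went near either.

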